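# Find the branded crate and send it to the dispatch line

## Robot

A 6-joint arm with a two-finger parallel gripper is mounted at the origin on the work surface. World frame = base frame: x ahead of the robot, y to its left, z up, the work surface at z = 0. Lengths are in m, angles in rad, forces in N, time in s.
With the tool pointing down it reaches from about 0.275 to 0.725 m from the base axis. Payload 5.6 kg.
Tool frame: the origin (TCP) lies midway between the tips of the shut fingers; the grasp point (between the pads) lies 19 mm behind it; z points along the fingers, y is the line along which they close (so a half turn about z gives the same grasp; the last joint's range is limited). The gripper opens to 85 mm and grips with 20 to 120 N. Pads are 22 mm wide; open, the fingers measure 114 mm over their backs; the gripper's body (76 mm by 85 mm) begins 54 mm behind the grasp point. The pads swing forward as they close: fully open they stand 13 mm farther back than shut.
Start: joints at [1.436, 0.255, 0.108, 0, -1.424, -0.285], TCP at [0.224, 0.502, 0.231] pointing down, gripper open.
Joint ranges: [-2.95, 2.95], [-1.21, 1.97], [-1.09, 1.5], [-2.87, 1.71], [-2.94, -0.07], [-3.05, 3.05]. Speed limits (rad/s): [2.57, 2.57, 3.14, 3.14, 3.14, 3.14].

## Interface

Orientations are given as a unit quaternion [x, y, z, w].
In Python, from rig import arm gives the robot as it stands. Calls block until the motion is done:
- arm.move_ptp(position, orientation): joint-space move of the TCP to a pose.
- arm.move_straight(position, rotation=None, rate=0.15, stop_force=None): straight line of the TCP; rotation=None keeps the orientation; rate is the mean speed in m/s. With stop_force (N) it stops when the force on the tool has changed by that much, and returns True; else False.
- arm.set_joints(angles): joint-space move.
- arm.command_gripper(opening, f_grip=None): finger opening in m; f_grip is the grip in N (None keeps the last); returns when the fingers have stopped.
- arm.hold(seconds).
- arm.inverse_kinematics(position, orientation): joint angles nearest the present ones, or None.
- arm.capture(name): name is "side" or "top" or "wrist"; returns (picture, depth): 384x512x3 uint8, red, green, blue; 384x512 float32, m along the optical axis (not along the pixel's ray), 0 where there is no reading.
- arm.get_calibration(name): a dict with "fx", "fy", "cx", "cy" (pixels), "dist_coeffs" ([k1, k2, p1, p2, k3] as OpenCV has them; the pictures are not rectified), "origin" and "attitude" of the camera in the world; the wrist camera has in their place "T_tool_cam" (4x4, takes a point from camera to tool coordinates, whose origin is the TCP and whose axes are the flange's). Camera axes: x right, y up, looking along -z (the intrinsics and any distortion apply to the point x, -y, -z); pixel columns grow to the right and rows downward; lengths in m; the calibration is good to about 2 mm. A picture is of the moment at which its call begins: read the wrist's pose just before it. get_calibration takes no time and is no camera call.
A pose or a line that the arm cannot do raises arm.MotionError and nothing moves.
- arm.close_job(): hands the job in; it is judged then, once.
Trained networks look in the newest picture that a camera, given by its name, has taken for a name from the list of things; names that differ only in an ending like _2 or _b are one class to them, and where a whole thing is asked for, a point or a joint stands for the part that bears it (a point fixed in the world has none). Each returns a list of dicts, best first, with "p" (0 to 1); they miss things now and then, are a little off and sometimes report something else, mostly with a low value. They report only what shows in the picture. A call takes as long as a camera call. They do not tell look-alikes from the thing itself.
- arm.look_for(label, camera): "xy" ([column, row] in pixels, amid what is visible of it).
- arm.masks_of(label, camera): "region" (384x512 bool, what is visible of it) and "xy" ([column, row] in pixels, amid what is visible of it).
- arm.pinpoint(label, camera): "xy" ([column, row] in pixels: a listed point, or the origin of a listed thing).
Readings, each from a call of its own:
- arm.read_time_s(): time.
- arm.read_joints(): joint angles.
- arm.read_joint_vel(): joint speeds.
- arm.read_joint_torque(): joint torques, N m.
- arm.read_eef_pos(): TCP position.
- arm.read_eef_rot(): TCP orientation.
- arm.read_ft_force(): force on the tool from outside, world axes, zero at the start.
- arm.read_moment(): the same for the moment, N m.
- arm.read_grip_width(): finger opening in m.
- arm.read_grip_force(): force on a finger pad.
Only numpy, scipy, OpenCV 4.12 (cv2) and the standard library are available. Lean on these libraries where they do the work, as an engineer would, in place of code of your own. Each camera call takes 0.05 s, during which the arm holds its last target. There are 200 camera calls.

## Task

Two small wooden crates stand on the carver's bench, one either side of the grey dispatch strip, and one of them has the workshop's round mark burnt into its underside. With the fingertips tip each crate over towards the robot, so that it lies on its robot-side wall where it stood and its underside shows, then push the marked one sideways along the bench, still lying so, until it is wholly on the grey strip. Leave the other lying beside the strip, never pick a crate up, and leave the other things on the bench alone.

Things in the scene. Friction and masses are not known exactly. Their poses are not given: they have to be found in the camera images.
- stamped_crate: Open-topped pale wood crate, 80 (its x) x 120 (y) x 110 mm high, walls and floor 6 mm, about 0.35 kg. Origin: centre of the underside; z to its open side, upright at first; -x faces the robot within 0.2 rad. This one, on either side of the strip, has the mark underneath: a burnt ring 62 mm across with a cross in it. Once tipped it is 80 mm high, mouth to the robot, underside facing away.
- plain_crate: Open-topped pale wood crate, 80 (its x) x 120 (y) x 110 mm high, walls and floor 6 mm, about 0.35 kg. Origin: centre of the underside; z to its open side, upright at first; -x faces the robot within 0.2 rad. The same but bare underneath. Both: centre of mass 47 mm above the underside; pushed within 25 mm of the top edge they tip, not slide, and past 0.7 rad fall over by themselves.
- stamped_heel (a point): Middle of the marked crate's bottom edge on the robot's side (40 mm from its origin along its -x): the edge it tips over, which stays down on the bench. Fingertips hardly slip on the wood: while tipping, move them along the arc about this edge, not level, or the crate jams.
- plain_heel (a point): Middle of the unmarked crate's bottom edge on the robot's side (40 mm from its origin along its -x): the edge it tips over, which stays down on the bench. Fingertips hardly slip on the wood: while tipping, move them along the arc about this edge, not level, or the crate jams.
- lane: The dispatch line: a grey strip flush with the bench (z = 0), 420 mm along x by 190 mm along y, with dark edges, leading to a 50 mm high roller track from 220 to 390 mm beyond its origin. Origin: centre of the strip; axes parallel to the world's.
- bust: Bystander: small carved wooden bust, 56 mm across, 126 mm high, just beyond the crates, 0.13 m to the left of the strip's middle line. Origin under its centre.
- glue: Bystander: white jar, 48 mm across, 85 mm high, just beyond the crates, 0.13 m to the right of the strip's middle line. Origin under its centre.
- mallet: Bystander: carver's wooden mallet standing on its head, 84 mm across, 220 mm high, right side. Origin under its centre.
- mug: Bystander: white mug, 80 mm across, 90 mm high, left side. Origin under its centre.
- stone: Bystander: grey sharpening stone, 60 x 160 x 25 mm, left side. Origin under its centre.
- offcut: Bystander: wood offcut, 70 x 110 x 45 mm, right side. Origin under its centre.
There are look-alikes about, which are no part of the job. What is shaped like the plain_crate but green or pink is not meant.

How it is judged:
By the outcome, as a careful person would: the job done as asked, in the order asked, and still so for the second after the job is handed in, with the robot touching nothing.
It also fails if it takes over 72 s, if anything falls off the work surface, if the arm or the gripper's body presses on something with over 40 N, if the wrist force passes 120 N, or if a joint passes its speed limit or range.

## Working session

There is one attempt and no reset: what is moved stays moved. The work goes in short steps, each a Python script; the robot and the scene stay as the last script left them, time stands still between calls to the robot, and variables do not carry over. Pictures are saved under pics/ and viewed, at most 10 in all, crops included, and the job is handed in when it is done.

```bash
mkdir -p pics; ls
cat > h.py <<'E'
import numpy as np, cv2
from scipy.spatial.transform import Rotation as R
from rig import arm
def cal(n):
    c=arm.get_calibration(n); K=np.array([[c['fx'],0,c['cx']],[0,c['fy'],c['cy']],[0,0,1.]])
    a=np.array(c['attitude']) 
    Rm=a if a.shape==(3,3) else R.from_quat(a).as_matrix()
    return K,np.array(c['dist_coeffs'],float),np.array(c['origin']),Rm
def cloud(n,d):
    K,D,o,Rm=cal(n); h,w=d.shape
    uv=np.stack(np.meshgrid(np.arange(w),np.arange(h)),-1).reshape(-1,1,2).astype(np.float64)
    r=cv2.undistortPoints(uv,K,D).reshape(h,w,2)
    p=np.stack([r[...,0]*d,-r[...,1]*d,-d],-1)@Rm.T+o
    p[d<=0]=np.nan
    return p
def proj(n,P):
    K,D,o,Rm=cal(n); q=(np.atleast_2d(P)-o)@Rm; q=q*[1,-1,-1]
    return cv2.projectPoints(q,np.zeros(3),np.zeros(3),K,D)[0].reshape(-1,2)
def save(n,im): cv2.imwrite('pics/'+n,im[...,::-1])
E
python3 - <<'E'
from h import *
ims=[]
for n in('top','side'):
    im,d=arm.capture(n); save(n+'1.png',im); np.save(n+'1.npy',d); print(n,arm.get_calibration(n))
    P=cloud(n,d)
    for l in('stamped_crate','plain_crate','lane','bust','glue','mallet','mug','stone','offcut'):
        for r in arm.look_for(l,n)[:5]:
            c,w=np.round(r['xy']).astype(int); print(l,n,(c,w),round(r['p'],2),P[min(w,383),min(c,511)].round(3))
print(arm.read_eef_rot(),arm.read_time_s())
E
```

```text
pics
top {'fx': 410.4735051993764, 'fy': 410.4735051993764, 'cx': 252.26035345173892, 'cy': 190.09468592694049, 'dist_coeffs': array([-0.09069217,  0.        ,  0.        ,  0.        ,  0.        ]), 'origin': array([0.23573683, 0.05363766, 1.31049672]), 'attitude': array([-0.07070448,  0.07269868,  0.72642302, -0.67972448])}
stamped_crate top (np.int64(338), np.int64(162)) 0.88 [ 0.58  -0.248  0.006]
stamped_crate top (np.int64(120), np.int64(162)) 0.66 [0.629 0.474 0.005]
plain_crate top (np.int64(154), np.int64(268)) 0.86 [0.275 0.367 0.005]
plain_crate top (np.int64(67), np.int64(258)) 0.76 [0.322 0.651 0.003]
plain_crate top (np.int64(198), np.int64(169)) 0.73 [0.587 0.214 0.006]
lane top (np.int64(266), np.int64(161)) 0.94 [ 0.601 -0.011 -0.001]
bust top (np.int64(227), np.int64(131)) 0.57 [0.685 0.109 0.079]
glue top (np.int64(304), np.int64(123)) 0.61 [ 0.693 -0.136  0.085]
mallet top (np.int64(400), np.int64(140)) 0.87 [ 0.612 -0.427  0.106]
mug top (np.int64(121), np.int64(164)) 0.98 [0.621 0.47  0.008]
stone top (np.int64(122), np.int64(221)) 0.78 [0.428 0.462 0.023]
offc
[... 679 characters left out ...]
0.557 0.11 ]
plain_crate side (np.int64(247), np.int64(159)) 0.7 [0.543 0.174 0.091]
lane side (np.int64(287), np.int64(191)) 0.85 [ 0.596 -0.     0.004]
bust side (np.int64(286), np.int64(162)) 0.68 [0.692 0.103 0.055]
glue side (np.int64(337), np.int64(180)) 0.51 [ 0.697 -0.152  0.083]
mallet side (np.int64(398), np.int64(229)) 0.91 [ 0.6   -0.463  0.088]
mug side (np.int64(215), np.int64(143)) 0.72 [0.585 0.444 0.05 ]
mug side (np.int64(330), np.int64(208)) 0.48 [ 0.52  -0.262  0.096]
stone side (np.int64(187), np.int64(159)) 0.56 [0.427 0.434 0.027]
offcut side (np.int64(369), np.int64(264)) 0.82 [ 0.446 -0.473  0.047]
[ 9.78056119e-01 -2.08341614e-01  6.58273893e-07  9.03041862e-07] 1.0
```

Run:
```python
import cv2,numpy as np
a=cv2.imread('pics/top1.png');b=cv2.imread('pics/side1.png')
cv2.imwrite('pics/both.png',np.hstack([cv2.resize(a[60:330,30:450],(0,0),fx=.95,fy=.95),cv2.resize(b[90:360,100:460],(0,0),fx=1.05,fy=.95)])[:600,:800])
```

```text
(no output)
```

View pics/both.png

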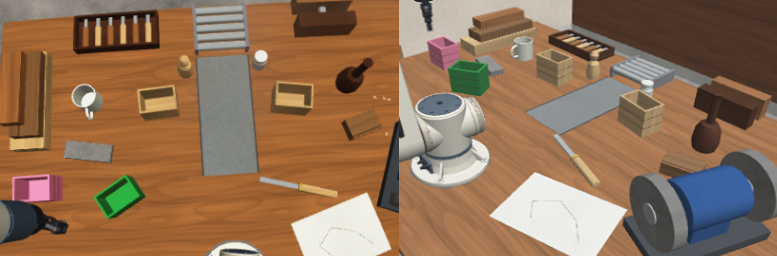

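The wooden crates are at top px (198,169) on the left and (338,162) on the right. The look-alikes are green at (154,268) and pink at (67,258), and I'm excluding both. Next I'll fit the crates and check them in a close crop.

Run:
```python
from h import *
im=cv2.imread('pics/top1.png')
P=cloud('top',np.load('top1.npy')); S=cloud('side',np.load('side1.npy'))
for nm,c in(('L',(.60,.21)),('R',(.60,-.25))):
    for cam,Q in(('top',P),('side',S)):
        m=(abs(Q[...,0]-c[0])<.1)&(abs(Q[...,1]-c[1])<.11)&(Q[...,2]>.098)&(Q[...,2]<.125)
        q=Q[m]; r=cv2.minAreaRect(q[:,:2].astype(np.float32)*1000)
        print(nm,cam,m.sum(),np.percentile(q[:,2],[5,50,95]).round(3),r, q.min(0).round(3),q.max(0).round(3))
for nm,c,zz in(('bust',(.69,.11),.03),('glue',(.69,-.14),.03),('mug',(.62,.47),.03),('mallet',(.61,-.43),.03),('roller',(.8,-.01),.02)):
    for cam,Q in(('top',P),('side',S)):
        q=Q[(np.hypot(Q[...,0]-c[0],Q[...,1]-c[1])<.055+.08*(nm=='roller'))&(Q[...,2]>zz)]
        print(nm,cam,len(q),q.min(0).round(3),q.max(0).round(3)) if len(q) else 0
# lane: grey pixels on z~0
hsv=cv2.cvtColor(im,cv2.COLOR_BGR2HSV)
m=(hsv[...,1]<40)&(abs(P[...,2])<.02)&(abs(P[...,1]+.01)<.15)&(P[...,0]>.3)&(P[...,0]<.9)
_,l,st,_=cv2.connectedComponentsWithStats(m.astype(np.uint8)); k=1+st[1:,4].argmax()
q=P[l==k]; print('lane',cv2.minAreaRect(q[:,:2].astype(np.float32)*1000),q.min(0),q.max(0))
print(arm.pinpoint('lane','top'),arm.pinpoint('bust','top'))
cv2.imwrite('pics/crop1.png',cv2.resize(im[100:230,170:370],(800,520)))
```

```text
L top 404 [0.101 0.11  0.121] ((615.5040283203125, 185.78648376464844), (161.0784912109375, 175.7498779296875), 3.5013620853424072) [0.53  0.103 0.098] [0.7   0.274 0.125]
L side 303 [0.099 0.108 0.116] ((599.2075805664062, 174.49217224121094), (127.42182159423828, 225.1927032470703), 30.584875106811523) [0.533 0.102 0.098] [0.7   0.278 0.125]
R top 344 [0.101 0.109 0.114] ((561.0287475585938, -230.39407348632812), (119.23161315917969, 83.45232391357422), 80.97966003417969) [ 0.512 -0.293  0.098] [ 0.607 -0.166  0.117]
R side 380 [0.099 0.107 0.113] ((562.421875, -227.65127563476562), (122.983154296875, 85.39506530761719), 80.86526489257812) [ 0.513 -0.293  0.098] [ 0.613 -0.165  0.115]
bust top 287 [0.671 0.091 0.031] [0.716 0.144 0.132]
bust side 243 [0.671 0.091 0.03 ] [0.72  0.135 0.13 ]
glue top 227 [ 0.682 -0.16   0.031] [ 0.728 -0.116  0.091]
glue side 165 [ 0.683 -0.16   0.033] [ 0.73  -0.115  0.09 ]
mug top 300 [0.569 0.415 0.03 ] [0.652 0.494 0.098]
mug side 267 [0.569 0.416 0.03 ] [0.655 0.498 0.097]
mallet top 756 [ 0.577 -0.475  0.03 ] [ 0.654 -0.397  0.222]
mallet side 935 [ 0.578 -0.481  0.03 ] [ 0.642 -0.403  0.222]
roller top 2398 [ 0.757 -0.109  0.021] [0.922 0.082 0.058]
roller side 1028 [ 0.713 -0.121  0.02 ] [0.922 0.095 0.084]
lane ((540.4644775390625, -12.262489318847656), (186.29624938964844, 418.2401123046875), 89.96745300292969) [ 0.33130551 -0.10532733 -0.00960298] [0.74954994 0.08099651 0.01153416]
[{'xy': [269.9, 180.5], 'p': 0.69}] [{'xy': [228.0, 135.8], 'p': 0.67}, {'xy': [199.5, 172.6], 'p': 0.41}, {'xy': [330.2, 176.0], 'p': 0.22}]
```

View pics/crop1.png

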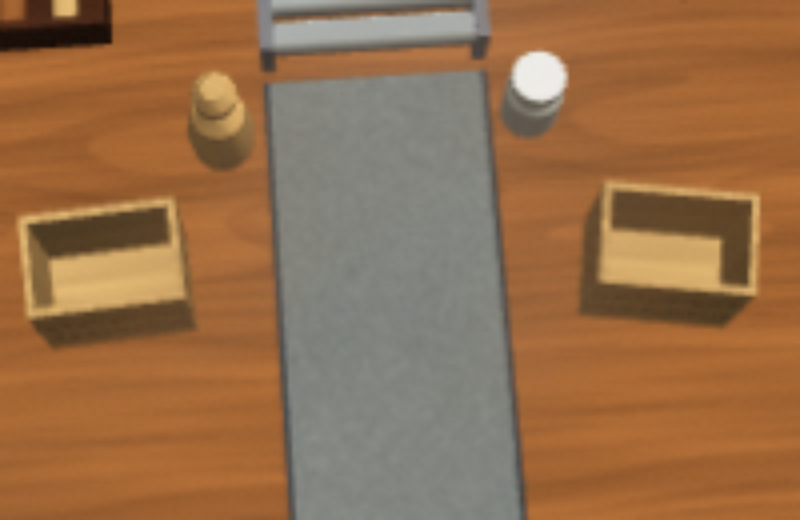

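The crop shows two pale, empty wooden crates beside the strip, with the bust beyond the left one at crop px (218,120) and the jar beyond the right one at (537,90). These are the ones described. Next I'll refit the left crate without the bust, then check the knife, the wrist camera and IK.

```bash
cat >> h.py <<'E'
def down(a): return (R.from_euler('z',a)*R.from_matrix(np.diag([1.,-1,-1]))).as_quat()
E
python3 - <<'E'
from h import *
P=cloud('top',np.load('top1.npy')); S=cloud('side',np.load('side1.npy'))
for cam,Q in(('top',P),('side',S)):
    m=(abs(Q[...,0]-.58)<.08)&(abs(Q[...,1]-.21)<.11)&(Q[...,2]>.098)&(Q[...,2]<.12)&~((Q[...,0]>.655)&(Q[...,1]<.16))
    q=Q[m]; print(m.sum(),cv2.minAreaRect(q[:,:2].astype(np.float32)*1000),q.min(0).round(3),q.max(0).round(3))
k=P[245:270,300:390]; im=cv2.imread('pics/top1.png')[245:270,300:390]
m=(k[...,2]>.006); print('knife',np.nanmin(k[m],0),np.nanmax(k[m],0))
T=np.array(arm.get_calibration('wrist')['T_tool_cam']); print(T.round(3))
for a in(-.157,-.157+np.pi,.15,.15-np.pi,.15+np.pi/2,.15-np.pi/2):
    print(round(a,2),[None if (j:=arm.inverse_kinematics(p,down(a))) is None else np.round(j,2) for p in([.63,.2,.1],[.63,-.24,.1],[.5,.3,.03],[.5,-.3,.03])])
E
```

```text
340 ((574.4659423828125, 210.71597290039062), (82.20056915283203, 120.97137451171875), 3.5013620853424072) [0.53  0.148 0.098] [0.618 0.274 0.117]
265 ((577.9772338867188, 212.7924041748047), (88.9086685180664, 130.09654235839844), 4.753066539764404) [0.533 0.145 0.098] [0.624 0.278 0.116]
knife [ 0.22451244 -0.37344163  0.00603141] [ 0.31529129 -0.10501629  0.03485615]
[[-0.     0.96   0.28   0.072]
 [ 1.    -0.     0.     0.   ]
 [ 0.     0.28  -0.96  -0.143]
 [ 0.     0.     0.     1.   ]]
-0.16 [array([ 0.54,  0.53,  0.19,  0.  , -1.23,  0.87]), array([-0.13,  0.56,  0.24,  0.  , -1.25,  1.55]), array([ 0.81,  0.46, -0.13,  0.  , -0.98,  0.61]), array([-0.27,  0.46, -0.13,  0.  , -0.98,  1.69])]
2.98 [array([ 0.54,  0.53,  0.19,  0.  , -1.23, -2.27]), array([-0.13,  0.56,  0.24,  0.  , -1.25, -1.59]), array([ 0.81,  0.46, -0.13,  0.  , -0.98, -2.54]), array([-0.27,  0.46, -0.13,  0.  , -0.98, -1.46])]
0.15 [array([ 0.54,  0.53,  0.19,  0.  , -1.23,  1.18]), array([-0.13,  0.56,  0.24,  0.  , -1.25,  1.85]), array([ 0.81,  0.46, -0.13,  0.  , -0.98,  0.91]), array([-0.27,  0.46, -0.13,  0.  , -0.98,  1.99])]
-2.99 [array([ 0.54,  0.53,  0.19,  0.  , -1.23, -1.96]), array([-0.13,  0.56,  0.24,  0.  , -1.25, -1.29]), array([ 0.81,  0.46, -0.13,  0.  , -0.98, -2.23]), array([-0.27,  0.46, -0.13,  0.  , -0.98, -1.15])]
1.72 [array([ 0.54,  0.53,  0.19,  0.  , -1.23,  2.75]), array([-0.13,  0.56,  0.24,  0.  , -1.25, -2.86]), array([ 0.81,  0.46, -0.13,  0.  , -0.98,  2.48]), array([-0.27,  0.46, -0.13,  0.  , -0.98, -2.72])]
-1.42 [array([ 0.54,  0.53,  0.19,  0.  , -1.23, -0.39]), array([-0.13,  0.56,  0.24,  0.  , -1.25,  0.28]), array([ 0.81,  0.46, -0.13,  0.  , -0.98, -0.66]), array([-0.27,  0.46, -0.13,  0.  , -0.98,  0.42])]
```

```bash
cat >> h.py <<'E'
def tip(c,yaw,z=.099):
    c=np.array(c); u=np.array([np.cos(yaw),np.sin(yaw)]); q=down(yaw)
    at=lambda s,z: [*(c+u*s),z]
    arm.move_ptp(at(.080,.21),q); arm.move_straight(at(.080,z),rate=.15)
    hit=arm.move_straight(at(.045,z),rate=.04,stop_force=1.0)
    s=(np.array(arm.read_eef_pos())[:2]-c)@u
    print('contact',hit,s,arm.read_ft_force())
    h=min(max(s-.091,-.046),-.036); r=np.array([s-.011-h,z])
    for t in np.linspace(0,.85,7)[1:]:
        x=r[0]*np.cos(t)-r[1]*np.sin(t); zz=r[0]*np.sin(t)+r[1]*np.cos(t)
        hit=arm.move_straight(at(h+x+.011,zz),rate=.09,stop_force=25)
        print(round(t,2),hit,np.round(arm.read_ft_force(),1))
        if hit: return False
    arm.hold(.3)
    arm.move_straight(at(.03,.2),rate=.2)
    arm.move_straight(at(.09,.21),rate=.2)
    return True
E
python3 - <<'E'
from h import *
arm.command_gripper(0.0)
print(tip((.576,.211),.07)); print(arm.read_time_s())
im,d=arm.capture('wrist'); save('w1.png',im)
t,_=arm.capture('side'); save('s2.png',t)
cv2.imwrite('pics/v2.png',np.hstack([cv2.resize(im,(400,300)),cv2.resize(t,(400,300))])[...,::-1])
E
```

```text
contact True 0.04951322299632406 [ 1.23150195 -0.37366267  0.69199279]
0.14 False [2.4 1.2 1.6]
0.28 False [ 1.1 -0.1  1. ]
0.42 False [1.7 1.2 0.1]
0.57 False [0.5 0.5 1.5]
0.71 False [ 0.6  0.1 -0.3]
0.85 False [-0.5  0.7  1. ]
True
8.9167
```

View pics/v2.png

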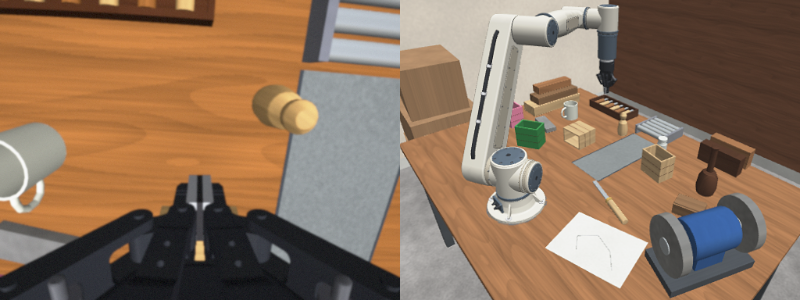

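The left crate lies tipped with its mouth to the robot, at about (580,135) in the composite, and the bust is untouched. The gripper hides the underside in the wrist view, so I'll tilt the tool to look. Next, the right crate.

```bash
cat >> h.py <<'E'
def look(hx,hy,yaw,tilt=.61):
    "wrist camera on a face at heel (hx,hy): centre ray meets 10 deg below"
    b=tilt-.0+.28-.17; u=np.array([np.cos(yaw),np.sin(yaw),0]); k=np.array([0,0,1.])
    cam=np.array([hx,hy,.04])+.28*(np.sin(b)*u+np.cos(b)*k)
    xt=np.cos(tilt)*u-np.sin(tilt)*k; zt=-np.sin(tilt)*u-np.cos(tilt)*k
    q=R.from_matrix(np.stack([xt,np.cross(zt,xt),zt],1)).as_quat()
    return cam-.072*xt+.143*zt,q
E
python3 - <<'E'
from h import *
print(tip((.562,-.229),-.157)); print(arm.read_time_s())
p,q=look(.522,-.223,-.157); print(p,arm.inverse_kinematics(p,q))
try: arm.move_ptp(p,q); im,_=arm.capture('wrist')
except arm.MotionError as e: print(e); im,_=arm.capture('wrist')
t,d=arm.capture('side'); np.save('side3.npy',d)
cv2.imwrite('pics/v3.png',np.hstack([cv2.resize(im,(400,300)),cv2.resize(t,(400,300))])[...,::-1])
E
```

```text
contact True 0.04941244371861913 [ 1.47548852 -1.18354911  0.65158861]
0.14 False [ 2.5 -0.2  0.7]
0.28 False [ 2.2 -0.2  1. ]
0.42 False [ 0.9 -0.3  1.1]
0.57 False [1.  0.7 1. ]
0.71 False [ 0.5 -0.1 -0.4]
0.85 False [0.6 0.2 0.4]
True
15.875
[ 0.56515561 -0.22983166  0.17454239] [-0.13732097  0.87028579  0.8442721  -0.01351131 -2.15464973  1.54721744]
```

View pics/v3.png

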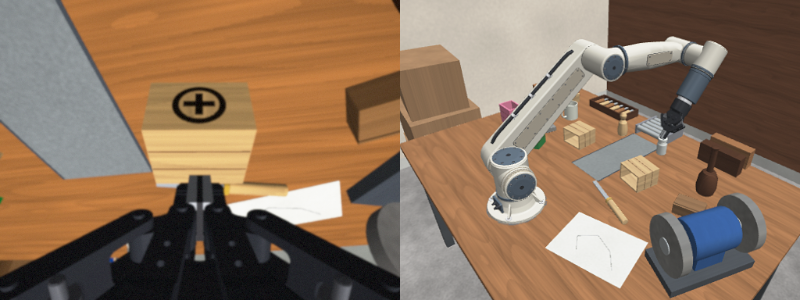

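The wrist view shows the burnt ring with a cross at about (198,103) on the right crate's underside. Both crates lie tipped, so the right one is the one to push. I'll measure it with the arm moved aside.

Run:
```python
from h import *
yaw=-.157
arm.move_straight(np.array(arm.read_eef_pos())+[.0,0,.10],rate=.2)
arm.move_ptp([.47,-.36,.22],down(yaw-np.pi/2)); arm.command_gripper(.05)
im,d=arm.capture('top'); save('top4.png',im); s,ds=arm.capture('side')
for cam,Q in(('top',cloud('top',d)),('side',cloud('side',ds))):
    for c in((.47,-.215),(.475,.205)):
        m=(abs(Q[...,0]-c[0])<.1)&(abs(Q[...,1]-c[1])<.09)&(Q[...,2]>.07)&(Q[...,2]<.09)
        q=Q[m]; print(cam,m.sum(),cv2.minAreaRect(q[:,:2].astype(np.float32)*1000),np.median(q[:,2]))
        Z=Q[(abs(Q[...,0]-c[0])<.12)&(abs(Q[...,1]-c[1])<.13)&(Q[...,2]>.095)]; print(len(Z))
print(arm.read_time_s())
cv2.imwrite('pics/v4.png',cv2.resize(im[100:260,140:380],(780,520))[...,::-1])
```

```text
top 590 ((466.0661315917969, -185.24179077148438), (60.630104064941406, 111.28785705566406), 81.10070037841797) 0.07986969488234508
11093
top 1409 ((473.3497619628906, 204.15069580078125), (111.48069763183594, 121.05774688720703), 3.807830810546875) 0.07997633542872506
0
side 820 ((464.75689697265625, -212.552001953125), (123.98762512207031, 111.58626556396484), 80.89569854736328) 0.08138484743823171
3235
side 503 ((478.5155334472656, 204.0696563720703), (117.04972076416016, 127.54976654052734), 3.7355947494506836) 0.08202742132990704
0
19.1167
```

View pics/v4.png

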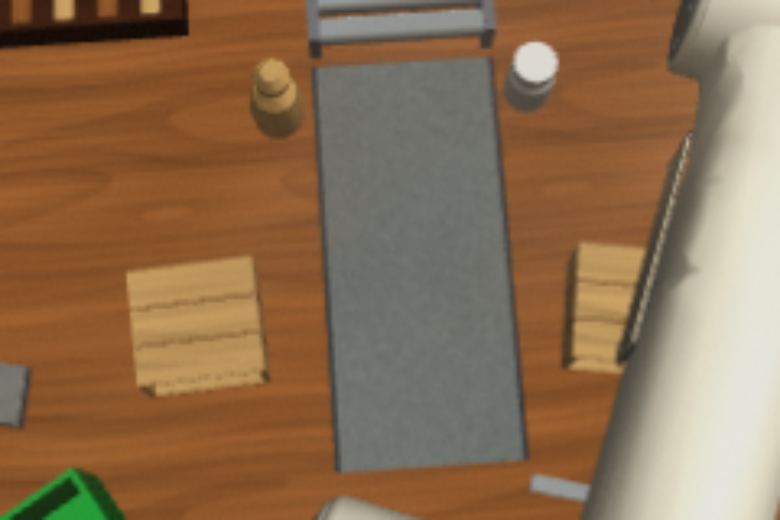

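The left crate lies at (0.473, 0.204), clear of the strip. The marked one is at (0.466, -0.214) with yaw about -0.157. Now I'll push it along its own y.

Run:
```python
from h import *
yaw=-.157; q=down(yaw-np.pi/2)
u=np.array([np.cos(yaw),np.sin(yaw)]); v=np.array([-np.sin(yaw),np.cos(yaw)])
c=np.array([.466,-.214])+.008*u
at=lambda s,z:[*(c+v*s),z]
arm.move_ptp(at(-.101,.2),q); arm.move_straight(at(-.101,.022),rate=.15)
print(arm.move_straight(at(-.062,.022),rate=.04,stop_force=1.0),(np.array(arm.read_eef_pos())[:2]-c)@v)
print(arm.move_straight(at(-.071+.205,.022),rate=.06,stop_force=20),np.round(arm.read_ft_force(),1),arm.read_eef_pos())
arm.move_straight(at(.205-.101,.022),rate=.08); arm.move_straight(at(.205-.101,.2),rate=.2)
arm.move_ptp([.3,-.40,.3],q)
im,d=arm.capture('top'); s,ds=arm.capture('side')
for cam,Q in(('top',cloud('top',d)),('side',cloud('side',ds))):
    for a in((.49,-.012),(.475,.205)):
        m=(abs(Q[...,0]-a[0])<.1)&(abs(Q[...,1]-a[1])<.1)&(Q[...,2]>.07)&(Q[...,2]<.09)
        x=Q[m]; r=cv2.minAreaRect(x[:,:2].astype(np.float32)*1000); print(cam,r,cv2.boxPoints(r).round().tolist())
print(arm.read_time_s())
cv2.imwrite('pics/v5.png',np.hstack([cv2.resize(im,(400,300)),cv2.resize(s,(400,300))])[...,::-1])
```

```text
False -0.062009252770800105
False [ 0.4 -1.3 -0.2] [ 0.49484042 -0.08294262  0.02200692]
top ((493.6796569824219, -10.095916748046875), (120.95110321044922, 112.01282501220703), 80.53719329833984) [[428.0, -61.0], [539.0, -79.0], [559.0, 40.0], [448.0, 59.0]]
top ((473.5518493652344, 203.9643096923828), (111.53550720214844, 120.93077850341797), 3.7487123012542725) [[414.0, 261.0], [422.0, 140.0], [533.0, 147.0], [525.0, 268.0]]
side ((498.4236145019531, -9.183998107910156), (128.3546905517578, 114.0430908203125), 80.21248626708984) [[431.0, -63.0], [544.0, -82.0], [566.0, 44.0], [453.0, 64.0]]
side ((476.8261413574219, 205.892333984375), (117.57807922363281, 125.37705993652344), 4.204838752746582) [[414.0, 264.0], [423.0, 139.0], [540.0, 148.0], [531.0, 273.0]]
28.325
```

View pics/v5.png

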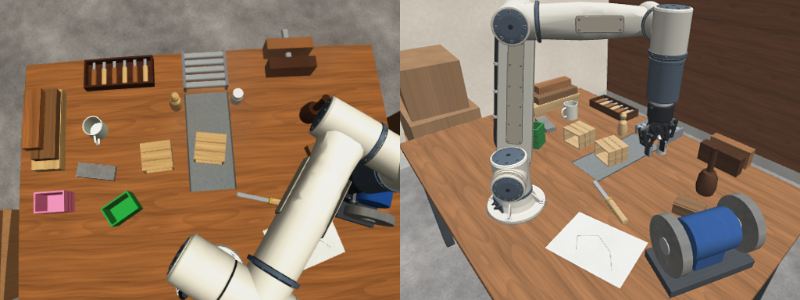

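The marked crate lies on the strip at composite (210,147), spanning y -0.079 to 0.059 against strip edges at -0.107 and 0.083. The other lies beside the strip at (156,156), and the robot is clear of everything.

```bash
python3 -c "
from rig import arm
print(arm.close_job())"
```

```text
the job is handed in; nothing more can be done
None
```

Job handed in at about 28 s on the clock: both crates are tipped towards the robot, the marked one (the right-hand crate) lies wholly on the grey strip, and the plain one lies beside it; the images show the bust and jar untouched, and no other bystander was approached.

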